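Lift the index pin by its ring and swing the dosing arm over the beaker

TASK

The nozzle of the indexing dosing arm hangs between two stations: move it over the open beaker, not the capped vial. Hook a fingertip under the pull ring of the spring index pin, without gripping or forcing it, lift the pin up and out of its hole, swing the arm straight to the next hole on the side that brings the nozzle above the beaker (one hole, never beyond it and never out toward the vial), and let the pin drop fully home there. Leave the beaker, the vial and the other things on the bench where they stand.

Things in the scene. Friction and masses are not known exactly. Their poses are not given: they have to be found in the camera images.
- index_base: Grey foot of a dosing stand, fixed on the worktop. Origin: underside, on the upright pivot axis of the swing arm. Its +x points from the pivot, away from the robot, to the two vessel stations, z up. On its -x side a steel sector with a bevelled outer face has five 13 mm index holes, mouths 100 mm from the pivot, 36 mm up, 0.38 rad apart: one straight out along -x and two each side.
- swing (a joint): Arm angle about the pivot, rad, counterclockwise positive from above. 0: pin in the middle hole (start); other holes at -0.76, -0.38, 0.38, 0.76; stops at +-0.82. Turning it positive moves the ring end (robot side) to the robot's right and the nozzle end (far side) to its left. Friction under 1 N at the ring. Arm bar: top 64 mm up, ends 116 mm from the pivot; pivot column 38 mm thick, 120 mm high.
- plunger (a joint): Travel of the spring pin along its axis, outward and up at 35 deg from level, m: 0 home in a hole, 0.012 to 0.014 riding on the face between holes, 0.040 at its stop. Swing with it above 0.015. The spring pulls it home with 4 N (home) to 7 N (25 mm out); let go at a hole, it drops in by itself. 10 mm pin with round nose, enters within 3 mm of a hole's centre; play in a hole 0.015 rad each way.
- pull_ring (a point): Centre of the opening of the pin's oval steel pull ring: on the pin's axis, 156 mm from the pivot and 75 mm up with the pin home. Wire 7 mm thick; clear opening 59 mm across, 55 mm along the pin (45 mm seen from above). The ring is rigid on the pin, its plane rises outward at 35 deg: from above, a fingertip goes down through it. Site z: along the pin, outward and up; y: across the ring.
- ring_bar (a point): Middle of the ring's outermost wire (7 mm thick), on the robot's side: where a fingertip hooks under and draws outward and up. 181 mm from the pivot and 93 mm up with the pin home, 31 mm from the ring's centre. Beneath the ring's opening there is only the worktop; nearer the pivot than 132 mm come a 20 mm collar, the pin's bush and the arm bar.
- nozzle_tip (a point): Lower tip of the white dosing nozzle on the far end of the swing arm, 130 mm from the pivot on the side opposite to the ring, 80 mm above the worktop.
- beaker: Small open clear beaker with a spout, 53x62 mm across, 56 mm high, loose, at one of the two stations on the far side of the foot (left or right, it varies). Origin at the centre of its underside, z up; its mouth's middle is 5 mm off.
- vial: White vial closed with a screw cap, 27 mm across, 58 mm high, loose, at the other station. Origin at the centre of its underside, z up.
- petri: Clear petri dish, 62 mm across, 14 mm high, loose bystander to be left alone; origin at the centre of its underside.
- weight: Brass weight with a knob, 24 mm across, 26 mm high, loose bystander to be left alone; origin at the centre of its underside.
- tape: Roll of tape lying flat, 96 mm across, 25 mm high, loose bystander to be left alone; origin at the centre of its underside.
- tweezers: Steel tweezers lying flat, 131 mm long, loose bystander to be left alone; origin at the centre of its underside.
- marker: Marker pen lying flat, 132 mm long, loose bystander to be left alone; origin at the centre of its underside.
- wash_bottle: Wash bottle with bent spout, 192 mm high, loose bystander to be left alone; origin at the centre of its underside.
- beaker_glass: Larger open beaker, 86 mm high, loose bystander to be left alone; origin at the centre of its underside.
There are look-alikes about, which are no part of the job. Leave any brown or yellow look-alike of the beaker alone.

How it is judged:
By the outcome, as a careful person would: the job done as asked, in the order asked, and still so for the second after the job is handed in, with the robot touching nothing.
It also fails if it takes over 40 s, if anything falls off the work surface, if the arm or the gripper's body presses on something with over 40 N, if the wrist force passes 120 N, or if a joint passes its speed limit or range.

ROBOT

A 6-joint arm with a two-finger parallel gripper is mounted at the origin on a cart in front of the work surface, level with it; the furniture and walls round the work are solid. World frame = base frame: x ahead of the robot, y to its left, z up, the work surface at z = 0. Lengths are in mm, angles in rad, forces in N, time in s.
With the tool pointing down it reaches from about 375 to 925 mm from the base axis. Payload 5.7 kg.
Tool frame: the origin (TCP) lies midway between the tips of the shut fingers; the grasp point (between the pads) lies 19 mm behind it (ctrl.grip_point_offset is the distance from the TCP to the grasp point, in mm); z points along the fingers, y is the line along which they close (so a half turn about z gives the same grasp; the last joint's range is limited). The gripper opens to 88 mm and grips with 3 to 60 N. Pads are 20 mm wide; open, the fingers measure 115 mm over their backs; the gripper's body (75 mm by 178 mm) begins 61 mm behind the grasp point.
Start: joints at [1.158, 0.359, 1.51, -0, 1.272, -0.115], TCP at [176.043, 573.56, 222.623] pointing down, gripper open.
Joint ranges: [-2.97, 2.97], [-1.01, 2.36], [0.21, 2.38], [-0.96, 4.11], [0.2, 2.71], [-2.98, 2.98]. Speed limits (rad/s): [2.39, 2.39, 3.14, 3.14, 3.14, 3.14].

INTERFACE

Orientations are given as a unit quaternion [w, x, y, z].
In Python, from plant import ctrl gives the robot as it stands. The module is installed in compiled form; this text tells all that it offers.
- The arm moves only by the shell command python3 -m crank 'ROWS' [OPENING] [FORCE]. ROWS is JSON, a list of rows, each a list of 6 numbers: the shift along the tool's x, y, z in m, then the turn, a rotation vector about the tool's x, y, z in degrees. In form: [[dx, dy, dz, wx, wy, wz], ...]. A call has 1 to 5 rows; each row is the pose to reach, as a shift and turn from the pose commanded when the call began, along the tool's axes at that moment; what a row does not reach only later rows make up. A row lasts 1/12 s, in which the tool goes at most 41.7 mm and 7.16 degrees, less where a joint would pass 70% of its speed; a pose out of reach is approached as far as the arm can. A call with a gripper value outside its range is refused whole. OPENING is the opening, from 0 (shut) to 1 (fully open), set as the call begins (- or left out, the last holds). The fingers move at their own pace and stop on an object; FORCE is the grip in N (left out, the last holds). Time passes only in rows, so rows that repeat a pose let the fingers close. It gives the time, the measured TCP pose, the force, the opening and the grip force at its end, in the units of the state.
- ctrl.get_state(): the state, without advancing time (a new reading comes with each control period).
- ctrl.capture(name): name is "scene" or "top" or "wrist"; returns a dict with "pixels" (384x512x3 uint8, red, green, blue), "camera_matrix" (3x3 intrinsics, pixels), "position" and "orientation" of the camera in the world; the wrist camera has in their place "mount" (4x4, takes a point from camera to tool coordinates, whose origin is the TCP and whose axes are the flange's). Camera axes: x right, y down, z forward; pixel columns grow to the right and rows downward; lengths in mm; the calibration is good to about 2 mm. The wrist camera is an equidistant fisheye: a pixel r from the principal point sees the ray r / f radians off the axis. A picture is of the moment at which its call begins: read the wrist's pose just before it. There is no depth.
- ctrl.hand_in(): hands the job in; it is judged then, once.
Trained networks look in a picture, given as the dict that the camera call returned (one of the last four; its "shot" number tells which), for a name from the list of things; names that differ only in an ending like _2 or _b are one class to them, and where a whole thing is asked for, a point or a joint stands for the part that bears it (a point fixed in the world has none). Each returns a list of dicts, best first, with "score" (0 to 1); they miss things now and then, are a little off and sometimes report something else, mostly with a low value. They report only what shows in the picture. A call takes as long as a camera call. They do not tell look-alikes from the thing itself.
- ctrl.find_in(label, picture): "extent" ([left, top, right, bottom] in pixels, round what is visible of it).
The state is a dict: "time_s": time; "joints": joint angles; "joint_vel": joint speeds; "tau": joint torques, N m; "tcp_pos": TCP position; "orientation": TCP orientation; "ft_force": force on the tool from outside, world axes, zero at the start; "wrist_torque": the same for the moment, N m; "opening": opening from 0.0 (shut) to 1.0 (fully open); "finger_force": force on a finger pad.
Only numpy, scipy, OpenCV 4.12 (cv2) and the standard library are available. Lean on these libraries where they do the work, as an engineer would, in place of code of your own. Each camera call takes 0.05 s, during which the arm holds its last target. There are 200 camera calls.

## Working session

There is one attempt and no reset: what is moved stays moved. The work goes in short steps, Python scripts to look and compute and a shell command to move; the robot and the scene stay as the last step left them, time stands still between calls to the robot, and variables do not carry over. Pictures are saved under pics/ and viewed, at most 10 in all, crops included, and the job is handed in when it is done.

```bash
mkdir -p pics
cat > h.py <<'E'
import numpy as np, cv2
from scipy.spatial.transform import Rotation as R
from plant import ctrl
def rot(q): return R.from_quat([q[1],q[2],q[3],q[0]]).as_matrix()
def ray(p,u,v):
    K=np.array(p["camera_matrix"]);d=np.array([(u-K[0,2])/K[0,0],(v-K[1,2])/K[1,1],1.])
    return np.array(p["position"]),rot(p["orientation"])@d
def onz(p,u,v,z):
    o,d=ray(p,u,v);return o+d*(z-o[2])/d[2]
def proj(p,X):
    K=np.array(p["camera_matrix"]);c=rot(p["orientation"]).T@(np.array(X,float)-np.array(p["position"]))
    return (K@(c/c[2]))[:2]
def save(p,n): cv2.imwrite(n,cv2.cvtColor(p["pixels"],cv2.COLOR_RGB2BGR))
E
python3 - <<'E'
from h import *
s=ctrl.get_state();print(s)
for c in("top","scene"):
    p=ctrl.capture(c);save(p,f"pics/{c}1.png");print(c,p["position"],p["orientation"],p["camera_matrix"])
    for l in("index_base","pull_ring","beaker","vial","nozzle_tip"):
        print(l,[(np.round(d["extent"]).tolist(),round(d["score"],2)) for d in ctrl.find_in(l,p)][:4])
E
```

```text
{'time_s': 0.0, 'joints': array([ 1.15789014e+00,  3.59491414e-01,  1.51138906e+00,  1.07076016e-05,
        1.27249446e+00, -1.15142159e-01]), 'joint_vel': array([ 0.00028669,  0.00105371,  0.00027757,  0.00077453, -0.00120118,
       -0.00290124]), 'tau': array([ 3.87916793e-03, -5.15369833e+01, -2.70730734e+01,  6.81748870e-02,
        3.50031245e-02, -1.23849127e-04]), 'tcp_pos': array([175.78913748, 572.9752096 , 221.8341846 ]), 'orientation': array([-2.37496900e-04,  1.48334108e-01,  9.88936903e-01, -8.58923867e-04]), 'ft_force': array([-0.51730229,  0.03324125,  0.53272936]), 'wrist_torque': array([0.04786315, 0.01409231, 0.00312701]), 'finger_force': 0.0, 'opening': 1.0018617806692043}
top [ 333.07988152 -101.77513934 1370.33693522] [-0.05000797  0.70654322 -0.70330147  0.06052206] [[462.75072034   0.         250.9163171 ]
 [  0.         462.75072034 192.05274096]
 [  0.           0.           1.        ]]
index_base [([174.0, 108.0, 229.0, 218.0], 0.85), ([191.0, 200.0, 215.0, 221.0], 0.23)]
pull_ring [([192.0, 197.0, 217.0, 220.0], 0.55), ([190.0, 107.0, 216.0, 223.0], 0.2)]
beaker [([142.0, 179.0, 161.0, 199.0], 0.71), ([211.0, 106.0, 226.0, 130.0], 0.7), ([244.0, 127.0, 262.0, 147.0], 0.55)]
vial [([179.0, 118.0, 190.0, 123.0], 0.58)]
nozzle_tip [([190.0, 106.0, 215.0, 222.0], 0.73)]
scene [ -35.7499239  -798.67742794  853.5916812 ] [-0.3944583   0.84897168 -0.3160223   0.15420649] [[456.05073836   0.         255.68566672]
 [  0.         456.05073836 189.4906461 ]
 [  0.           0.           1.        ]]
index_base [([189.0, 135.0, 275.0, 198.0], 0.94)]
pull_ring []
beaker [([179.0, 150.0, 195.0, 173.0], 0.76), ([274.0, 148.0, 296.0, 174.0], 0.66), ([282.0, 179.0, 303.0, 206.0], 0.52), ([273.0, 249.0, 313.0, 285.0], 0.18)]
vial []
nozzle_tip [([191.0, 138.0, 277.0, 191.0], 0.69)]
```

Run:
```python
import cv2,numpy as np
a=cv2.imread("pics/top1.png")[85:245,110:310];a=cv2.resize(a,(750,600),interpolation=cv2.INTER_CUBIC)
cv2.imwrite("pics/topc.png",a)
b=cv2.imread("pics/scene1.png")[115:235,160:320];cv2.imwrite("pics/scenec.png",cv2.resize(b,(800,600),interpolation=cv2.INTER_CUBIC))
```

```text
(no output)
```

View pics/topc.png

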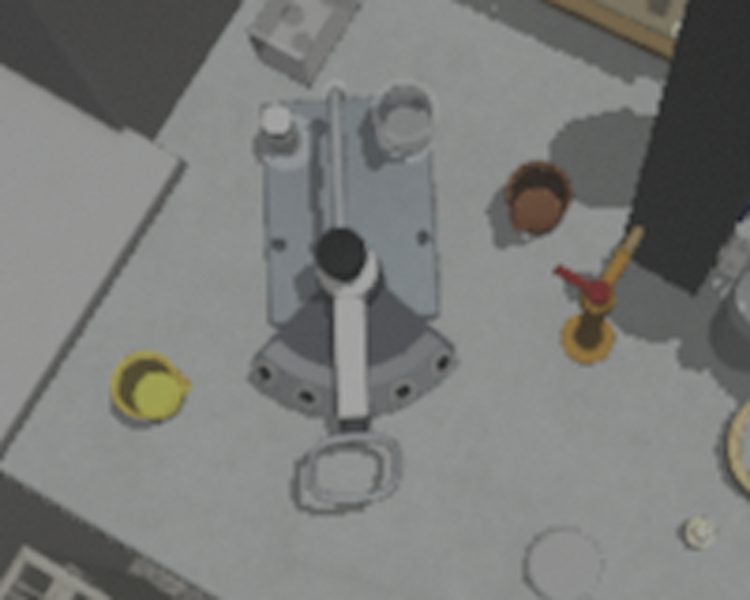

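View pics/scenec.png

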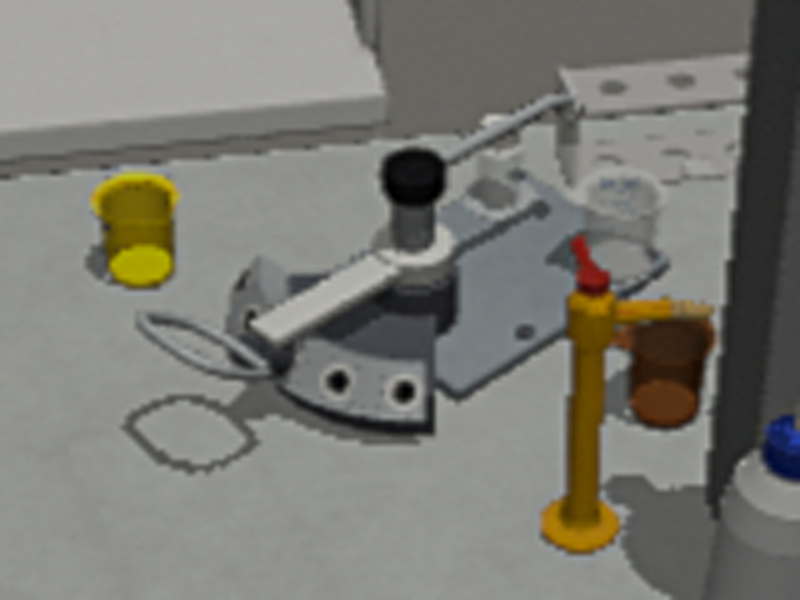

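View pics/scene1.png

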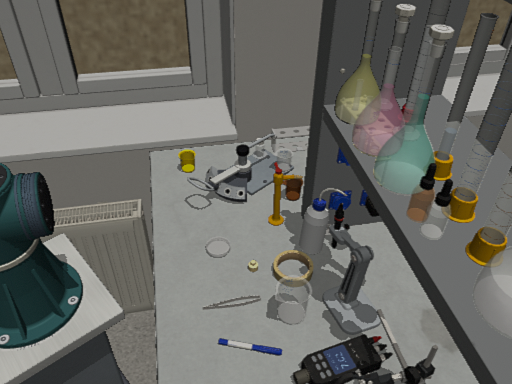

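The top crop shows the pivot knob at about (342,252), the ring at (347,472) and the holes at (263,374), (306,397), (403,391) and (443,363). Beaker candidates are:
- clear, with a spout, on the foot: crop (403,122), full (217,118)
- brown: full (253,137), a look-alike
- yellow: full (151,188), a look-alike
- the larger beaker_glass elsewhere on the bench

I choose the clear one on the foot. The capped vial is on the other station at crop (277,130).

Run:
```python
from h import *
from scipy.optimize import least_squares
p=ctrl.capture("top");q=ctrl.capture("scene")
f=lambda u,v:np.array([110+u*200/750,85+v*160/600])
g=lambda u,v:np.array([160+u/5,115+v/5])
def P(x,r,a,z): # a: angle from -x direction ccw
    t=x[2]+np.pi+a;return [x[0]+r*np.cos(t),x[1]+r*np.sin(t),z]
obs=[(p,f(263,374),100,-.76,36),(p,f(306,397),100,-.38,36),(p,f(403,391),100,.38,36),(p,f(443,363),100,.76,36),(p,f(342,252),0,0,120),(q,g(338,381),100,.38,36),(q,g(404,391),100,.76,36),(q,g(415,160),0,0,120)]
print("tcp px",proj(p,[176,573,222]))
fun=lambda x:np.concatenate([proj(c,P(x,r,a,z))-o for c,o,r,a,z in obs])
r=least_squares(fun,[600,0,0]);print(r.x,np.round(r.fun,1))
x=r.x
print("ring",P(x,156,0,75),proj(p,P(x,156,0,75)),proj(q,P(x,156,0,75)),"bar",P(x,181,0,93),proj(q,P(x,181,0,93)))
for n,u,z in(("beaker",f(403,125),30),("vial",f(277,120),58),("yellow",f(150,387),28),("brown",f(537,200),28),("petri",f(565,565),7),("weight",f(698,532),13),("tap",f(590,335),0)):
    w=onz(p,*u,z);d=w[:2]-x[:2];c,s=np.cos(x[2]),np.sin(x[2]);print(n,w.round(),"base frame",(c*d[0]+s*d[1]).round(),(-s*d[0]+c*d[1]).round())
s=ctrl.get_state();print(rot(s["orientation"]).round(3))
```

```text
tcp px [-40.49122816 330.96896391]
[6.41859176e+02 1.90736026e+01 5.99792645e-02] [ 0.7 -0.4  0.4 -0.3 -0.  -0.  -0.2  0.  -0.4 -0.2 -0.2 -0.1 -0.2 -0.
 -0.6  0.5]
ring [np.float64(486.13969816511485), np.float64(9.722446466665009), 75] [204.47543878 209.82203439] [200.36462042 184.0910679 ] bar [np.float64(461.1846535874589), np.float64(8.223863760504731), 93] [192.54980802 182.94651643]
beaker [768. -20.  30.] base frame 124.0 -47.0
vial [762.  77.  58.] base frame 124.0 51.0
yellow [555. 174.  28.] base frame -78.0 160.0
brown [ 708. -128.   28.] base frame 57.0 -150.0
petri [ 419. -151.    7.] base frame -233.0 -156.0
weight [ 444. -255.   13.] base frame -213.0 -262.0
tap [ 604. -171.    0.] base frame -49.0 -188.0
[[-0.956  0.293 -0.   ]
 [ 0.293  0.956 -0.   ]
 [ 0.    -0.    -1.   ]]
```

Run:
```python
from h import *
p=ctrl.capture("top");q=ctrl.capture("scene")
o1,d1=ray(p,110+183*200/750,85+160*160/600);o2,d2=ray(q,160+384/5,115+95/5)
A=np.c_[d1,-d2];t=np.linalg.lstsq(A,o2-o1,rcond=None)[0];print("sill corner",o1+d1*t[0],o2+d2*t[1])
z=(o1+d1*t[0])[2];print(onz(p,110,85+460*160/600,z)); print("tcp scene",proj(q,[176,573,222]))
# tap top
print("tap", onz(p,*[110+600*200/750,85+290*160/600],130))
piv=np.array([641.9,19.1]);yaw=.06
s=ctrl.get_state();T=np.array(s["tcp_pos"]);Rm=rot(s["orientation"])
def tgt(r,z,th,tilt):
    a=yaw+th;e=np.array([-np.cos(a),-np.sin(a),0]) # outward
    ty=np.array([-np.sin(a),np.cos(a),0]); k=np.radians(tilt)
    tz=np.sin(k)*e+np.array([0,0,-np.cos(k)]);tx=np.cross(ty,tz)
    return np.r_[piv+r*e[:2],z],np.c_[tx,ty,tz]
P,Q=tgt(150,130,0,22)
print(P,"shift m",Rm.T@(P-T)/1000,"rot deg",np.degrees(R.from_matrix(Rm.T@Q).as_rotvec()))
```

```text
sill corner [727.02007463 147.7791329   65.80527887] [726.37071229 148.20667292  65.6909731 ]
[491.96598399 277.23664441  65.80527887]
tcp scene [-8.27312345 93.1967518 ]
tap [ 611.65897728 -172.0174591   130.        ]
[492.16991901  10.10539903 130.        ] shift m [-0.46754352 -0.44591394  0.09267865] rot deg [  3.93378275  21.76295837 -20.24430837]
```

View pics/top1.png

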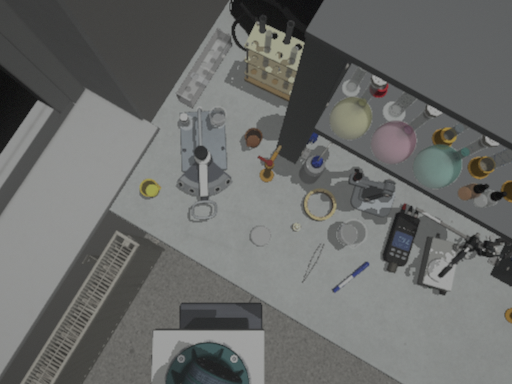

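The top view shows the beaker at (217,118) on the robot's right, so the swing must be −0.38 and the ring goes to the robot's left. The way over the worktop is clear, with the sill only 66 mm high.

```bash
python3 -m crank '[[-0.03,-0.028,0,0,0,0],[-0.06,-0.056,0,0,0,0],[-0.09,-0.084,0,0,0,0],[-0.12,-0.112,0,0,0,0],[-0.15,-0.14,0,0,0,0]]' 0 10; python3 -m crank '[[-0.03,-0.028,0,0,0,0],[-0.06,-0.056,0,0,0,0],[-0.09,-0.084,0,0,0,0],[-0.12,-0.112,0,0,0,0],[-0.15,-0.14,0,0,0,0]]'; python3 -m crank '[[-0.03,-0.028,0,0,0,0],[-0.06,-0.056,0,0,0,0],[-0.09,-0.084,0,0,0,0],[-0.12,-0.112,0,0,0,0],[-0.15,-0.14,0,0,0,0]]'
cat >> h.py <<'E'
piv=np.array([641.9,19.1]);yaw=.06
def tgt(r,z,th,tilt):
    a=yaw+th;e=np.array([-np.cos(a),-np.sin(a),0]);ty=np.array([-np.sin(a),np.cos(a),0]);k=np.radians(tilt)
    tz=np.sin(k)*e+np.array([0,0,-np.cos(k)]);tx=np.cross(ty,tz)
    return np.r_[piv+r*e[:2],z],np.c_[tx,ty,tz]
def delta(*a):
    s=ctrl.get_state();T=np.array(s["tcp_pos"]);Rm=rot(s["orientation"]);P,Q=tgt(*a)
    print(a,"d",(Rm.T@(P-T)/1000).round(4),"rot",np.degrees(R.from_matrix(Rm.T@Q).as_rotvec()).round(2))
def pol():
    s=ctrl.get_state();T=np.array(s["tcp_pos"]);v=T[:2]-piv
    print("t",s["time_s"],"r",np.hypot(*v).round(1),"th",(np.arctan2(-v[1],-v[0])-yaw).round(4),"z",T[2].round(1),"F",np.round(s["ft_force"],1),"op",round(s["opening"],2))
E
python3 -c "
from h import *
pol();delta(150,150,0,22)"
```

```text
time_s: 1.22
tcp_pos: [278.8, 394.2, 222.7]
orientation: [0.0, 0.148, 0.989, 0.0]
ft_force: [1.2, -0.2, 0.1]
opening: 0.656
finger_force: 0.0
time_s: 1.63
tcp_pos: [381.3, 216.1, 223.0]
orientation: [0.0, 0.148, 0.989, 0.0]
ft_force: [1.3, 1.6, 0.8]
opening: 0.282
finger_force: 0.0
time_s: 2.05
tcp_pos: [483.8, 37.9, 223.0]
orientation: [0.0, 0.149, 0.989, 0.0]
ft_force: [0.4, 0.5, -0.7]
opening: 0.006
finger_force: 0.0
t 2.05 r 159.3 th -0.1786 z 223.0 F [ 0.4  0.5 -0.7] op 0.01
(150, 150, 0, 22) d [-0.0162 -0.0242  0.073 ] rot [  3.95  21.8  -20.27]
```

```bash
python3 -m crank '[[-0.003,-0.005,0.01,0.8,4.4,-4.1],[-0.006,-0.01,0.02,1.6,8.7,-8.1],[-0.01,-0.015,0.03,2.4,13.1,-12.2],[-0.013,-0.02,0.04,3.2,17.4,-16.2],[-0.016,-0.024,0.073,4,21.8,-20.3]]'
python3 -m crank '[[0,0,0,0,0,0],[0,0,0,0,0,0]]'
python3 - <<'E'
from h import *
pol();delta(154,110,0,22);delta(152,50,0,22)
s=ctrl.get_state();p=ctrl.capture("wrist");save(p,"pics/w1.png");print(np.round(p["mount"],3).tolist(),p["camera_matrix"])
T=np.array(s["tcp_pos"]);Rm=rot(s["orientation"]);M=np.linalg.inv(np.array(p["mount"]))
K=np.array(p["camera_matrix"])
for r,z in((156,75),(181,93)):
    X,_=tgt(r,z,0,0);c=M@np.r_[Rm.T@(X-T),1];c=c[:3];a=np.arctan2(np.hypot(c[0],c[1]),c[2]);n=c[:2]/np.hypot(*c[:2])
    print(r,K[0,2]+K[0,0]*a*n[0],K[1,2]+K[1,1]*a*n[1])
print([d["extent"] for d in ctrl.find_in("pull_ring",p)][:2])
E
```

```text
time_s: 2.47
tcp_pos: [494.9, 11.2, 152.3]
orientation: [-0.189, -0.031, 0.982, -0.007]
ft_force: [0.9, -0.2, -0.2]
opening: 0.004
finger_force: 0.0
time_s: 2.63
tcp_pos: [490.0, 12.5, 146.8]
orientation: [-0.194, -0.029, 0.98, -0.006]
ft_force: [-0.5, 0.5, 0.2]
opening: 0.004
finger_force: 0.0
t 2.6333 r 152.0 th -0.0169 z 146.8 F [-0.5  0.5  0.2] op 0.0
(154, 110, 0, 22) d [-0.0121 -0.0026  0.0347] rot [ 0.   -0.41 -0.02]
(152, 50, 0, 22) d [-0.0369 -0.0025  0.0895] rot [ 0.   -0.41 -0.02]
[[-0.001, -0.97, -0.244, 66.846], [1.0, -0.001, -0.001, -1.61], [0.001, -0.244, 0.97, -161.732], [0.0, 0.0, 0.0, 1.0]] [[297.31863964   0.         255.3306067 ]
 [  0.         297.31863964 192.63851383]
 [  0.           0.           1.        ]]
156 254.50298454956646 230.88972209856405
181 254.393309894253 198.2244525018489
[[212.0, 192.3, 294.8, 238.7]]
```

View pics/w1.png

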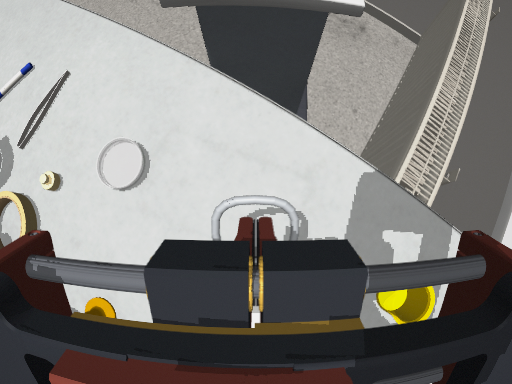

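The wrist view shows the pull ring centred at column 254, with its outer bar at row 199 as predicted. The shut fingertips (about 256,225) are above the opening.

```bash
python3 -c "
from h import *
delta(143,110,0,22);delta(165,52,0,22)"
```

```text
(143, 110, 0, 22) d [-0.0226 -0.0025  0.0351] rot [-0.07  0.07 -0.04]
(165, 52, 0, 22) d [-0.0239 -0.0025  0.0971] rot [-0.07  0.07 -0.04]
```

```bash
python3 -m crank '[[-0.012,-0.002,0.0,0,0,0],[-0.0235,-0.0025,0.015,0,0,0],[-0.0235,-0.0025,0.035,0,0,0],[-0.0235,-0.0025,0.05,0,0,0],[-0.0235,-0.0025,0.06,0,0,0]]'
python3 -c "
from h import *
pol();delta(165,52,0,22)"
```

```text
time_s: 3.15
tcp_pos: [491.2, 9.8, 86.7]
orientation: [-0.189, -0.03, 0.982, -0.006]
ft_force: [-0.1, -0.2, 0.8]
opening: 0.01
finger_force: 0.0
t 3.15 r 151.0 th 0.0016 z 86.7 F [-0.1 -0.2  0.8] op 0.01
(165, 52, 0, 22) d [0.0001 0.0003 0.0375] rot [-0.1   0.21 -0.  ]
```

```bash
python3 -m crank '[[0,0,0.01,0,0,0],[0,0,0.02,0,0,0],[0,0,0.03,0,0,0],[0,0,0.036,0,0,0],[0,0,0.036,0,0,0]]'
python3 - <<'E'
from h import *
pol();delta(165,52,0,22);delta(165+10*.819,52+10*.574,0,22);delta(165+20*.819,52+20*.574,0,22);delta(165+30*.819,52+30*.574,0,22)
p=ctrl.capture("wrist");save(p,"pics/w2.png")
E
```

```text
time_s: 3.57
tcp_pos: [476.1, 9.0, 51.1]
orientation: [-0.192, -0.03, 0.981, -0.006]
ft_force: [-0.2, 1.2, -0.1]
opening: 0.003
finger_force: 0.0
t 3.5667 r 166.2 th 0.001 z 51.1 F [-0.2  1.2 -0.1] op 0.0
(165, 52, 0, 22) d [-0.0007  0.0002 -0.0013] rot [-0.05 -0.15  0.04]
(173.19, 57.74, 0, 22) d [ 0.009   0.0002 -0.0035] rot [-0.05 -0.15  0.04]
(181.38, 63.48, 0, 22) d [ 0.0188  0.0002 -0.0057] rot [-0.05 -0.15  0.04]
(189.57, 69.22, 0, 22) d [ 0.0285  0.0002 -0.008 ] rot [-0.05 -0.15  0.04]
```

View pics/w2.png

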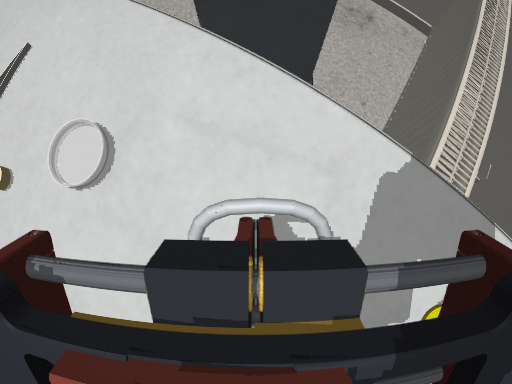

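The fingers stand in the ring, centred (tips at 256,225), with the bar at row ~205. Next I draw outward along the pin axis and watch the force.

```bash
for i in 1; do python3 -m crank '[[0.005,0,-0.001,0,0,0],[0.01,0,-0.002,0,0,0],[0.012,0,-0.003,0,0,0],[0.014,0,-0.003,0,0,0],[0.014,0,-0.003,0,0,0]]'; done
python3 -m crank '[[0.002,0,-0.0005,0,0,0],[0.004,0,-0.001,0,0,0],[0.006,0,-0.0014,0,0,0],[0.006,0,-0.0014,0,0,0],[0.006,0,-0.0014,0,0,0]]'
python3 -m crank '[[0.002,0,-0.0005,0,0,0],[0.004,0,-0.001,0,0,0],[0.006,0,-0.0014,0,0,0],[0.006,0,-0.0014,0,0,0],[0.006,0,-0.0014,0,0,0]]'
```

```text
time_s: 4.03
tcp_pos: [466.1, 8.2, 60.3]
orientation: [-0.19, -0.03, 0.981, -0.006]
ft_force: [1.1, -0.0, -0.4]
opening: 0.004
finger_force: 0.6
time_s: 4.45
tcp_pos: [461.1, 7.9, 63.6]
orientation: [-0.19, -0.03, 0.981, -0.006]
ft_force: [4.5, 0.8, -0.1]
opening: 0.006
finger_force: 2.3
time_s: 4.87
tcp_pos: [456.2, 7.6, 67.1]
orientation: [-0.19, -0.03, 0.981, -0.006]
ft_force: [5.9, 1.1, -1.0]
opening: 0.005
finger_force: 2.6
```

```bash
python3 -m crank '[[0.003,0,-0.0007,0,0,0],[0.006,0,-0.0014,0,0,0],[0.01,0,-0.0023,0,0,0],[0.014,0,-0.0032,0,0,0],[0.014,0,-0.0032,0,0,0]]'
python3 - <<'E'
from h import *
pol()
p=ctrl.capture("scene");save(p,"pics/scene2.png")
b=p["pixels"][115:235,160:320,::-1];cv2.imwrite("pics/scenec2.png",cv2.resize(b,(800,600),interpolation=cv2.INTER_CUBIC))
E
```

```text
time_s: 5.28
tcp_pos: [444.5, 6.9, 75.4]
orientation: [-0.19, -0.03, 0.981, -0.006]
ft_force: [6.1, 0.2, -3.3]
opening: 0.007
finger_force: 3.3
t 5.2833 r 197.8 th 0.002 z 75.4 F [ 6.1  0.2 -3.3] op 0.01
```

View pics/scenec2.png

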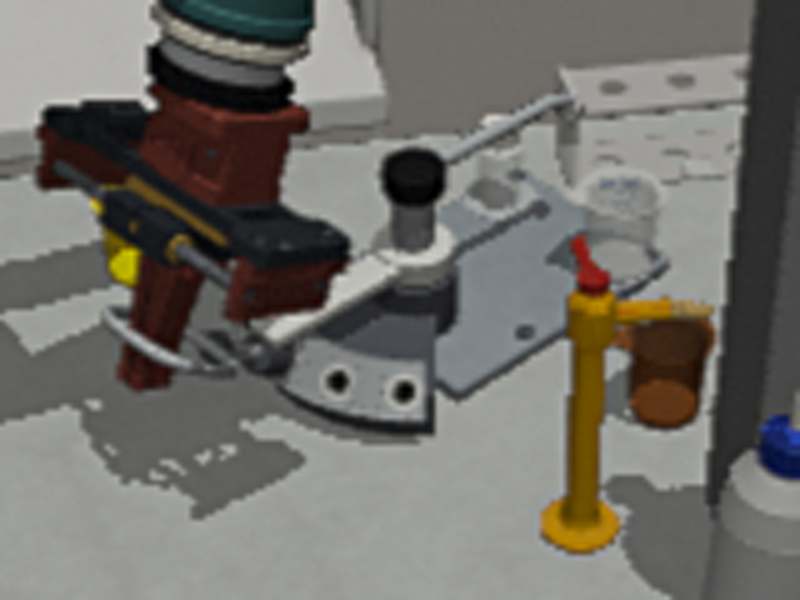

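The ring bar is hooked, and 7 N of draw matches about 25 mm of travel. The pin is out of its hole, so the swing comes next.

```bash
python3 -c "
from h import *
for t in(-.04,-.08,-.12,-.16,-.20): delta(198,75.4,t,22)"
```

```text
(198, 75.4, -0.04, 22) d [ 0.0003  0.0083 -0.    ] rot [-0.93  0.1   2.16]
(198, 75.4, -0.08, 22) d [-0.0002  0.0162 -0.0002] rot [-1.79  0.1   4.28]
(198, 75.4, -0.12, 22) d [-0.0009  0.0241 -0.0005] rot [-2.65  0.1   6.41]
(198, 75.4, -0.16, 22) d [-0.0019  0.0319 -0.0009] rot [-3.5   0.11  8.54]
(198, 75.4, -0.2, 22) d [-0.0032  0.0397 -0.0015] rot [-4.36  0.11 10.66]
```

```bash
python3 -m crank '[[0,0.008,0,-0.9,0,2.2],[0,0.016,0,-1.8,0,4.3],[-0.001,0.024,-0.0005,-2.6,0,6.4],[-0.002,0.032,-0.001,-3.5,0,8.5],[-0.003,0.04,-0.0015,-4.4,0,10.7]]'
python3 -m crank '[[0,0,0,0,0,0]]'
python3 -c "
from h import *
pol()
for t in(-.24,-.28,-.32,-.36,-.38): delta(198,75.4,t,22)"
```

```text
time_s: 5.75
tcp_pos: [446.0, 46.9, 75.3]
orientation: [-0.189, 0.07, 0.979, 0.013]
ft_force: [5.9, -1.0, -2.9]
opening: 0.01
finger_force: 3.6
time_s: 5.83
tcp_pos: [446.0, 47.4, 75.3]
orientation: [-0.189, 0.07, 0.979, 0.014]
ft_force: [6.4, -0.9, -1.8]
opening: 0.004
finger_force: 3.4
t 5.8333 r 197.9 th -0.2034 z 75.3 F [ 6.4 -0.9 -1.8] op 0.0
(198, 75.4, -0.24, 22) d [-0.      0.0072 -0.0001] rot [-0.77  0.12  1.98]
(198, 75.4, -0.28, 22) d [-0.0004  0.0152 -0.0003] rot [-1.63  0.12  4.11]
(198, 75.4, -0.32, 22) d [-0.0012  0.023  -0.0006] rot [-2.49  0.12  6.23]
(198, 75.4, -0.36, 22) d [-0.0022  0.0309 -0.001 ] rot [-3.34  0.12  8.36]
(198, 75.4, -0.38, 22) d [-0.0028  0.0348 -0.0012] rot [-3.77  0.12  9.42]
```

```bash
python3 -m crank '[[0,0.0075,0,-0.8,0,2],[-0.0004,0.015,-0.0003,-1.6,0,4.1],[-0.0012,0.023,-0.0006,-2.5,0,6.2],[-0.002,0.029,-0.001,-3.1,0,7.8],[-0.0025,0.033,-0.0011,-3.6,0,9]]'
python3 -m crank '[[0,0,0,0,0,0],[0,0,0,0,0,0]]'
python3 - <<'E'
from h import *
pol();delta(198,75.4,-.38,22)
p=ctrl.capture("top");b=p["pixels"][85:245,110:310,::-1];cv2.imwrite("pics/topc2.png",cv2.resize(b,(750,600),interpolation=cv2.INTER_CUBIC))
for t in(-.36,-.38,-.40):
    a=yaw+t;print(t,[((proj(p,[piv[0]+r*np.cos(a),piv[1]+r*np.sin(a),z])-[110,85])*3.75).round(1).tolist() for r,z in((130,115),(-80,64))])
a=yaw;print(0,((proj(p,[piv[0]+130*np.cos(a),piv[1]+130*np.sin(a),115])-[110,85])*3.75).round(1))
E
```

```text
time_s: 6.25
tcp_pos: [452.9, 79.0, 75.3]
orientation: [-0.188, 0.152, 0.97, 0.029]
ft_force: [5.7, -2.1, -2.3]
opening: 0.006
finger_force: 3.2
time_s: 6.42
tcp_pos: [452.9, 78.8, 75.3]
orientation: [-0.188, 0.152, 0.97, 0.029]
ft_force: [6.4, -0.0, -3.3]
opening: 0.003
finger_force: 3.2
t 6.4167 r 198.2 th -0.366 z 75.3 F [ 6.4 -0.  -3.3] op 0.0
(198, 75.4, -0.38, 22) d [-0.0001  0.0028 -0.0002] rot [-0.25  0.08  0.52]
-0.36 [[395.5, 92.4], [314.2, 366.3]]
-0.38 [[398.8, 93.4], [312.2, 365.6]]
-0.4 [[402.1, 94.5], [310.2, 364.9]]
0 [334.2  84.8]
```

View pics/topc2.png

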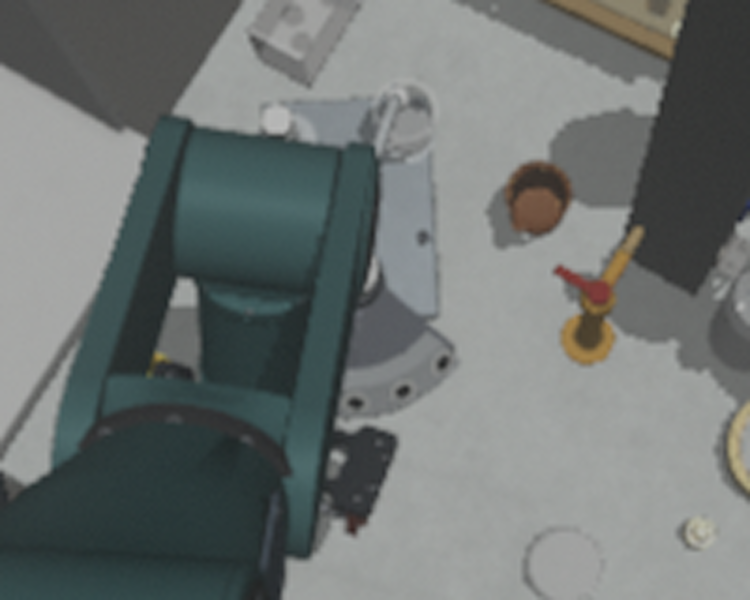

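The arm's nozzle end has moved to about (400,93), above the clear beaker, as predicted for −0.37 to −0.39. The vacated middle hole shows at (355,402). I make a small correction, then lower the pin along its axis.

```bash
python3 -m crank '[[0,0.0025,0,-0.2,0,0.5],[0,0.0025,0,-0.2,0,0.5]]'
python3 -m crank '[[-0.003,0,0.0007,0,0,0],[-0.006,0,0.0014,0,0,0],[-0.009,0,0.0021,0,0,0],[-0.011,0,0.0026,0,0,0],[-0.011,0,0.0026,0,0,0]]'
python3 -m crank '[[-0.002,0,0.0005,0,0,0],[-0.004,0,0.001,0,0,0],[-0.006,0,0.0014,0,0,0],[-0.006,0,0.0014,0,0,0]]'
python3 -m crank '[[-0.002,0,0.0005,0,0,0],[-0.004,0,0.001,0,0,0],[-0.006,0,0.0014,0,0,0],[-0.006,0,0.0014,0,0,0]]'
python3 -c "
from h import *
pol()"
```

```text
time_s: 6.63
tcp_pos: [453.6, 81.2, 75.3]
orientation: [-0.188, 0.156, 0.969, 0.03]
ft_force: [5.5, -1.4, -3.0]
opening: 0.004
finger_force: 3.2
time_s: 7.05
tcp_pos: [462.5, 78.1, 68.6]
orientation: [-0.188, 0.156, 0.969, 0.03]
ft_force: [5.1, -2.4, -1.6]
opening: 0.007
finger_force: 3.0
time_s: 7.38
tcp_pos: [467.0, 76.7, 65.2]
orientation: [-0.188, 0.156, 0.969, 0.03]
ft_force: [6.3, -0.6, -1.9]
opening: 0.006
finger_force: 2.7
time_s: 7.72
tcp_pos: [471.6, 75.2, 61.8]
orientation: [-0.188, 0.156, 0.969, 0.03]
ft_force: [5.2, -1.5, -0.1]
opening: 0.006
finger_force: 2.5
t 7.7167 r 179.3 th -0.3782 z 61.8 F [ 5.2 -1.5 -0.1] op 0.01
```

The force persists well below the riding height, so the pin is entering the hole. I let it the rest of the way in.

```bash
python3 -m crank '[[-0.002,0,0.0005,0,0,0],[-0.004,0,0.001,0,0,0],[-0.006,0,0.0014,0,0,0],[-0.008,0,0.0018,0,0,0]]'
python3 -m crank '[[-0.003,0,0.0007,0,0,0],[-0.006,0,0.0014,0,0,0],[-0.008,0,0.0018,0,0,0],[-0.008,0,0.0018,0,0,0]]'
python3 - <<'E'
from h import *
pol()
s=ctrl.get_state();p=ctrl.capture("wrist")
T=np.array(s["tcp_pos"]);Rm=rot(s["orientation"]);M=np.linalg.inv(np.array(p["mount"]));K=np.array(p["camera_matrix"])
for pl in(0,6,13):
  for t in (-.36,-.38,-.40):
    X,_=tgt(181+.819*pl,93+.574*pl,t,0);c=(M@np.r_[Rm.T@(X-T),1])[:3];a=np.arctan2(np.hypot(c[0],c[1]),c[2]);n=c[:2]/np.hypot(*c[:2]);print(pl,t,(K[:2,2]+K[0,0]*a*n).round(1))
print([d["extent"] for d in ctrl.find_in("pull_ring",p)][:2])
cv2.imwrite("pics/w3.png",p["pixels"][:,:,::-1])
E
```

```text
time_s: 8.05
tcp_pos: [475.4, 73.7, 57.0]
orientation: [-0.191, 0.156, 0.969, 0.03]
ft_force: [-0.1, 1.0, -0.0]
opening: 0.007
finger_force: 0.0
time_s: 8.38
tcp_pos: [483.7, 71.3, 52.2]
orientation: [-0.189, 0.156, 0.969, 0.03]
ft_force: [0.1, 0.2, 0.1]
opening: 0.006
finger_force: 0.0
t 8.3833 r 166.6 th -0.3787 z 52.2 F [0.1 0.2 0.1] op 0.01
0 -0.36 [251.9 203.1]
0 -0.38 [259.8 203. ]
0 -0.4 [267.8 203.1]
6 -0.36 [251.6 191.3]
6 -0.38 [259.9 191.2]
6 -0.4 [268.3 191.3]
13 -0.36 [251.2 176.9]
13 -0.38 [260.  176.8]
13 -0.4 [268.9 176.9]
[[189.2, 194.0, 330.0, 320.8]]
```

View pics/w3.png

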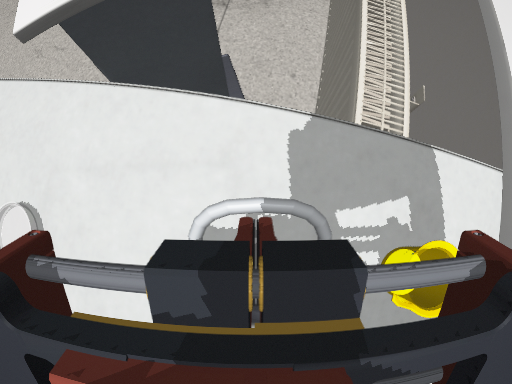

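The wrist view shows the bar at about (260,204), which matches pin home at −0.38, and there is no force left. I back out along the tool axis.

```bash
python3 -m crank '[[0,0,-0.01,0,0,0],[0,0,-0.025,0,0,0],[0,0,-0.045,0,0,0],[0,0,-0.065,0,0,0],[0,0,-0.085,0,0,0]]'
python3 -m crank '[[0.01,0,-0.02,0,0,0],[0.03,0,-0.05,0,0,0],[0.06,0,-0.08,0,0,0],[0.08,0,-0.1,0,0,0],[0.08,0,-0.1,0,0,0]]'
python3 - <<'E'
from h import *
pol();p=ctrl.capture("scene");b=p["pixels"][115:235,160:320,::-1];cv2.imwrite("pics/scenec3.png",cv2.resize(b,(800,600),interpolation=cv2.INTER_CUBIC))
for pl in(0,13):
    X,_=tgt(181+.819*pl,93+.574*pl,-.38,0);print(pl,(proj(p,X)-[160,115])*5)
a=yaw-.38;print("nozzle",(proj(p,[piv[0]+130*np.cos(a),piv[1]+130*np.sin(a),80])-[160,115])*5)
E
```

```text
time_s: 8.9
tcp_pos: [514.3, 61.3, 133.0]
orientation: [-0.189, 0.156, 0.969, 0.03]
ft_force: [0.6, 0.6, 0.2]
opening: 0.007
finger_force: 0.0
time_s: 9.32
tcp_pos: [480.0, 73.5, 260.2]
orientation: [-0.185, 0.156, 0.97, 0.031]
ft_force: [-0.1, 0.5, 1.2]
opening: 0.002
finger_force: 0.0
t 9.3167 r 170.8 th -0.3842 z 260.2 F [-0.1  0.5  1.2] op 0.0
0 [104.35202514 273.46375514]
13 [ 84.03831356 266.98785435]
nozzle [616.72955861 171.80548194]
```

View pics/scenec3.png

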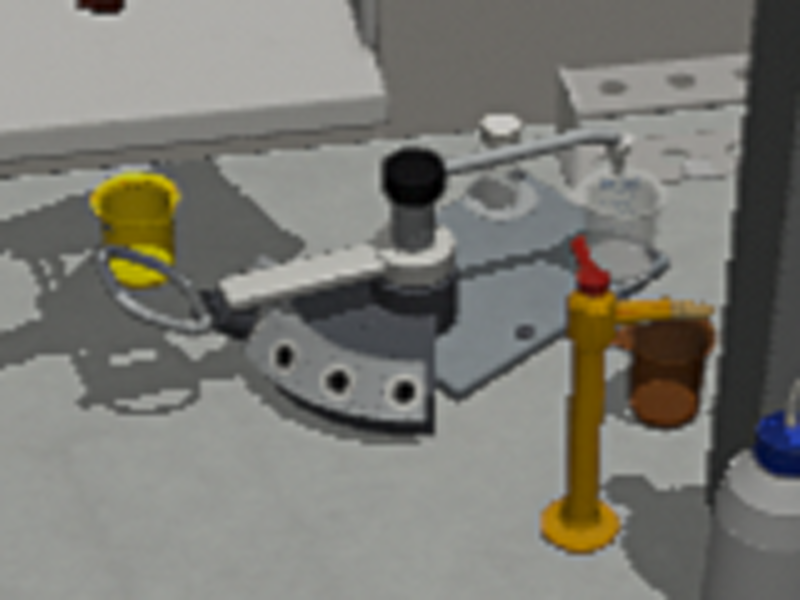

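The ring bar lies at about (103,265) and the nozzle tip at about (617,170) above the clear beaker, both matching pin home at −0.38. Everything else stands where it was.

```bash
python3 -c "
from plant import ctrl
print(ctrl.hand_in())"
```

```text
the job is handed in; nothing more can be done
None
```

The index pin is home in the next hole at −0.38 rad, the nozzle hangs over the clear beaker, nothing else on the bench was touched, and the job is handed in (about 9.4 s on the robot's clock).

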